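# Wedge-lock a bake carrier in its loading fixture

## Robot

A 6-joint arm with a two-finger parallel gripper is mounted at the origin on the work surface. World frame = base frame: x ahead of the robot, y to its left, z up, the work surface at z = 0. Lengths are in mm, angles in rad, forces in N, time in s.
With the tool pointing down it reaches from about 375 to 925 mm from the base axis. Payload 5.7 kg.
Tool frame: the origin (TCP) lies between the finger pads; the fingertips stand 22 mm ahead of it and the grasp point (between the pads) lies 3 mm ahead of it; y points along the fingers, x is the direction in which the jaws open and shut, and the axes are right-handed (so a half turn about y gives the same grasp; the last joint's range is limited). The gripper opens to 88 mm and grips with 3 to 60 N. Pads are 20 mm wide; open, the fingers measure 115 mm over their backs; the gripper's body (75 mm by 178 mm) begins 61 mm behind the grasp point.
Start: joints at [1.18, 0.359, 1.51, -0, 1.272, -0.115], TCP at [163.384, 577.296, 244.623] pointing down, gripper open.
Joint ranges: [-2.97, 2.97], [-1.01, 2.36], [0.21, 2.38], [-0.96, 4.11], [0.2, 2.71], [-2.98, 2.98]. Speed limits (rad/s): [2.39, 2.39, 3.14, 3.14, 3.14, 3.14].

## Interface

Orientations are given as a rotation vector (axis times angle).
In Python, from workcell import r gives the robot as it stands.
- The arm moves only by the shell command python3 -m crank 'ROWS' [FORCE]. ROWS is a JSON object of lists of equal length, an entry for each row: "slide": the shift along the tool's x, y, z in m, a list of three; "turn": the turn, a rotation vector about the tool's x, y, z in degrees, a list of three; "jaw": the finger opening in m, from 0 to 0.0878. A call has 1 to 20 rows; each row shifts and turns the pose as measured when the row begins, along the tool's axes as they then stand; what a row does not reach is not made up. A row lasts 1/8 s, in which the tool goes at most 62.5 mm and 10.7 degrees, less where a joint would pass 70% of its speed; a pose out of reach is approached as far as the arm can. A call with a gripper value outside its range is refused whole. The fingers move at their own pace and stop on an object; FORCE is the grip in N (left out, the last holds). Time passes only in rows, so rows that do not move let the fingers close. It gives the time, the measured TCP pose, the force and the opening at its end, in the units of the state.
- r.state(): the state, without advancing time (a new reading comes with each control period).
- r.read_camera(name): name is "scene" or "side" or "wrist"; returns (picture, depth): 480x640x3 uint8, red, green, blue; 480x640 float32, mm along the optical axis (not along the pixel's ray), 0 where there is no reading.
- r.camera_params(name): a dict with "fx", "fy", "cx", "cy" (pixels), "world_to_cam" (4x4, takes a point from world to camera coordinates). Camera axes: x right, y down, z forward; pixel columns grow to the right and rows downward; lengths in mm; the calibration is good to about 2 mm. A picture is of the moment at which its call begins: read the wrist's pose just before it. camera_params takes no time and is no camera call; for the wrist camera it gives the pose at the moment of the call.
- r.close_job(): hands the job in, once; it reports no verdict.
Trained networks look in the newest picture that a camera, given by its name, has taken for a name from the list of things; names that differ only in an ending like _2 or _b are one class to them, and where a whole thing is asked for, a point or a joint stands for the part that bears it (a point fixed in the world has none). Each returns a list of dicts, best first, with "confidence" (0 to 1); they miss things now and then, are a little off and sometimes report something else, mostly with a low value. They report only what shows in the picture. A call takes as long as a camera call. They do not tell look-alikes from the thing itself.
- r.silhouettes(label, camera): "region" (480x640 bool, what is visible of it) and "extent" ([centre column, centre row, width, height] in pixels, round what is visible of it).
- r.spot_point(label, camera): "location" ([column, row] in pixels: a listed point, or the origin of a listed thing).
The state is a dict: "clock": time; "joint_positions": joint angles; "qvel": joint speeds; "effort": joint torques, N m; "tool_pos": TCP position; "ee_rot": TCP orientation; "force": force on the tool from outside, world axes, zero at the start; "ft_torque": the same for the moment, N m; "opening": opening from 0.0 (shut) to 1.0 (fully open).
Only numpy, scipy, OpenCV 4.12 (cv2) and the standard library are available. Lean on these libraries where they do the work, as an engineer would, in place of code of your own. Each camera call takes 0.05 s, during which the arm holds its last target.

## Task

Gently slide the steel stop bar forward by its black post until it has pushed the white carrier snug against the blue back stop. Then slide the orange thumb wedge forward along its ramp until it jams the bar fast: push it home firmly, with about 20 N, without overdriving it, and let go so that it stays jammed by itself. Do not press hard on the ceramic carrier, and leave the vial, dish and spanner alone.

Things in the scene. Friction and masses are not known exactly. Their poses are not given: they have to be found in the camera images.
- fixture: Fixed loading fixture: aluminium plate 350 x 190 mm, 12 mm thick, lying on the bench. Origin at bench level, 160 mm from its rear edge: plate spans x -160 to +190, y -95 to +95. Its +x is the forward direction in which bar and wedge slide, y left, z up; yaw varies by +-0.35 rad. The bar runs along y = 0; on its left is a fixed blue guide block (y +13 to +27, x -70 to +30, 22 mm tall).
- back_stop (a point): Centre of the blue back stop's face, 7 mm above the plate, at x +170 in the fixture's frame; the stop is 26 mm tall. White rails 8 mm tall, inner faces at y +-49, guide the carrier in front of it.
- ramp_mouth (a point): Point on the fixture at the rear end of the blue ramp block (x -45, y -39 in its frame, at the plate's top). The block (24 mm tall, keeper lip on top to 29 mm) runs 85 mm forward, right of the wedge; its spring-backed steel face (25 N/mm) leans 7 degrees, so the channel between it and the bar narrows forward. It is bolted up to 3 mm left or right of nominal, which is not given.
- stop_bar: Sliding steel stop bar, 150 long x 24 wide, top 24 mm above the plate, with a 6 mm black rubber nose. Slides only along the fixture's x with 1.5 N friction and stays where left; 60 mm past its rearmost place it holds the seated carrier. A wedge pushed with over 30 N may bend it. Origin: on its centre line, level with the plate's top, 20 mm behind the nose, 130 mm ahead of the tail.
- bar_nose (a point): Centre of the bar's nose face, 7 mm above the plate; it touches the carrier's front edge.
- bar_post (a point): Centre of the top of the bar's black post: 12 mm long (x) x 16 mm wide (y), rising from the bar's top (24 mm above the plate) to 56 mm above the plate. Pinch it across y, or push its rear face forward.
- wedge: Loose orange thumb wedge, 0.14 to 0.24 kg, 100 long x 20 mm tall, lying between bar and ramp on a slippery white runner 2 mm above the plate. Origin: mid length, underside. Bar-side face at y +12; other face tapers 7 degrees, from y -18 at the rear (x -50) to y -6 at the tip (x +50). Its origin at the jam lies anywhere from x -46 to +18 in the fixture's frame: find it by feel.
- wedge_tab (a point): Centre of the top of the wedge's tab, 55 mm above the plate. Tab 20 mm long (x) x 20 mm wide (y), rising 33 mm over the wedge's top; its flat rear face is flush with the wedge's rear end, 10 mm behind this point. Push the rear face low, or pinch the tab across y. Under 3 N is needed until the wedge meets both sides, then force rises by 1 to 3 N per mm; friction locks it.
- carrier: Loose white ceramic bake carrier with glass coupons, 90 x 90 x 14 mm, 0.2 to 0.42 kg, fragile (pressed by the bar with under 20 N), lying flat on the plate between the white rails. Origin: centre of underside. Starts 8 to 24 mm short of the back stop; seated, its origin is at x +125 in the fixture's frame.
- vial: Amber glass jar, 44 mm across, 85 mm tall, standing on the bench left of the fixture. Bystander. Origin: centre of its underside.
- dish: Glass dish, 80 mm across, 30 mm tall, standing on the bench right of the fixture. Bystander. Origin: centre of its underside.
- spanner: Steel spanner, 150 mm long, lying on the bench left of the fixture. Bystander.
Mind the look-alikes: they are no part of the job. What is meant by the wedge is not purple, and is the smaller of those in its own colour. Several things have the shape of the carrier; the one meant has the colours described above.

How it is judged:
By the outcome, as a careful person would: the job done as asked, in the order asked, and still so for the second after the job is handed in, with the robot touching nothing.
It also fails if it takes over 70 s, if anything falls off the work surface, if the arm or the gripper's body presses on something with over 40 N, if the wrist force passes 120 N, or if a joint passes its speed limit or range.

## Working session

There is one attempt and no reset: what is moved stays moved. The work goes in short steps, Python scripts to look and compute and a shell command to move; the robot and the scene stay as the last step left them, time stands still between calls to the robot, and variables do not carry over. Pictures are saved under pics/ and viewed, and the job is handed in when it is done.

```bash
mkdir -p pics; ls; cat > h.py <<'E'
import numpy as np, cv2
from workcell import r
def save(cam,name):
    im,d=r.read_camera(cam); cv2.imwrite('pics/'+name,cv2.cvtColor(im,cv2.COLOR_RGB2BGR)); return im,d
def unproj(cam,u,v,depth,p=None):
    p=p or r.camera_params(cam); T=np.linalg.inv(np.array(p['world_to_cam']))
    c=np.array([(u-p['cx'])/p['fx']*depth,(v-p['cy'])/p['fy']*depth,depth,1]); return (T@c)[:3]
def ray(cam,u,v,p=None):
    p=p or r.camera_params(cam); T=np.linalg.inv(np.array(p['world_to_cam']))
    d=T[:3,:3]@np.array([(u-p['cx'])/p['fx'],(v-p['cy'])/p['fy'],1]); return T[:3,3],d
def atz(cam,u,v,z,p=None):
    o,d=ray(cam,u,v,p); return o+d*(z-o[2])/d[2]
def tri(rays):
    A=0;b=0
    for o,d in rays:
        d=d/np.linalg.norm(d);M=np.eye(3)-np.outer(d,d);A=A+M;b=b+M@o
    return np.linalg.solve(A,b)
E
python3 - <<'E'
from h import *
np.set_printoptions(precision=3,suppress=True)
print(r.state())
for c in ['scene','side','wrist']:
    save(c,c+'0.png')
    for l in ['back_stop','ramp_mouth','bar_post','bar_nose','wedge_tab','wedge','carrier']:
        for s in r.spot_point(l,c)[:3]: print(c,l,s['confidence'],s['location'])
E
```

```text
pics
{'clock': 0.0, 'joint_positions': array([ 1.18 ,  0.359,  1.511,  0.   ,  1.272, -0.115]), 'qvel': array([-0.   ,  0.001, -0.001,  0.   , -0.001, -0.001]), 'effort': array([  0.002, -51.539, -27.073,   0.068,   0.035,  -0.   ]), 'tool_pos': array([163.159, 576.73 , 243.832]), 'ee_rot': array([-1.328, -1.003,  1.005]), 'force': array([-0.25 , -1.225, -0.22 ]), 'ft_torque': array([-0.012,  0.043,  0.027]), 'opening': 0.9998924557116234}
scene back_stop 0.64 [432.8, 296.8]
scene back_stop 0.29 [365.9, 211.5]
scene ramp_mouth 0.65 [317.2, 269.5]
scene ramp_mouth 0.22 [367.1, 213.2]
scene bar_post 0.9 [348.4, 239.1]
scene bar_post 0.39 [352.4, 264.1]
scene bar_nose 0.96 [354.3, 265.8]
scene bar_nose 0.57 [350.9, 240.5]
scene wedge_tab 0.95 [189.6, 317.7]
scene wedge_tab 0.92 [170.2, 245.9]
scene wedge_tab 0.77 [285.4, 227.5]
scene wedge 0.86 [176.4, 355.1]
scene wedge 0.83 [151.2, 279.6]
scene wedge 0.8 [303.2, 257.2]
scene carrier 0.96 [499.9, 252.2]
scene carrier 0.82 [401.2, 290.8]
side back_stop 0.96 [402.8, 206.7]
side back_stop 0.55 [378.4, 224.8]
side bar_post 0.72 [327.6, 216.1]
side bar_post 0.15 [376.8, 224.6]
side bar_nose 0.96 [339.0, 234.9]
side wedge_tab 0.97 [341.1, 377.8]
side wedge_tab 0.75 [223.2, 356.2]
side wedge_tab 0.72 [273.7, 249.9]
side wedge 0.76 [347.2, 419.0]
side wedge 0.73 [209.2, 407.0]
side wedge 0.58 [299.6, 261.1]
side carrier 0.89 [375.0, 224.7]
side carrier 0.61 [368.1, 153.2]
```

View pics/scene0.png

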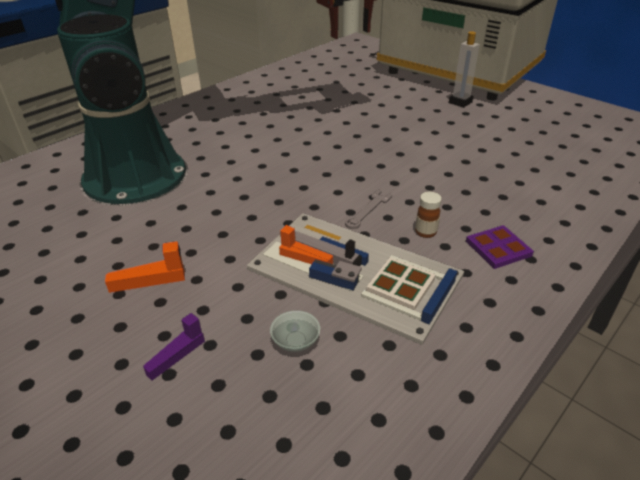

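View pics/side0.png

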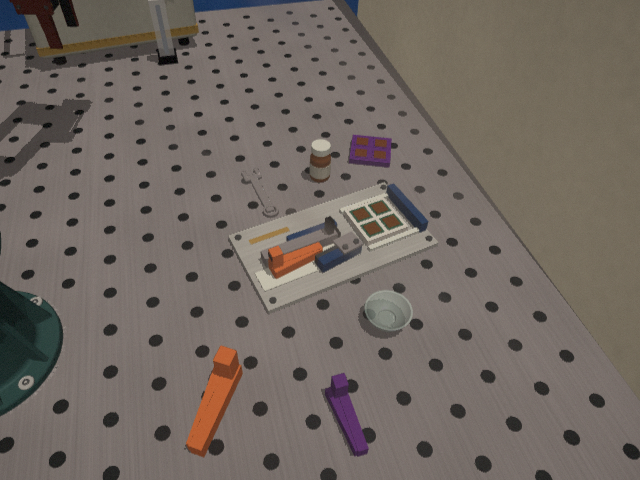

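View pics/wrist0.png

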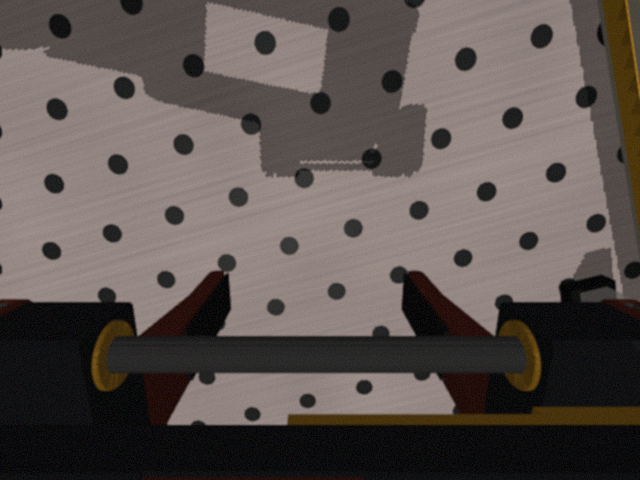

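```bash
python3 - <<'E'
import cv2,numpy as np
a=cv2.imread('pics/scene0.png')[200:345,235:475]; a=cv2.resize(a,None,fx=3.3,fy=3.3,interpolation=cv2.INTER_CUBIC); cv2.imwrite('pics/sc_z.png',a)
a=cv2.imread('pics/side0.png')[170:315,220:445]; a=cv2.resize(a,None,fx=3.5,fy=3.5,interpolation=cv2.INTER_CUBIC); cv2.imwrite('pics/si_z.png',a)
E
python3 - <<'E'
from h import *
np.set_printoptions(precision=3,suppress=True)
for l,c in [('fixture','scene'),('fixture','side')]:
    im=r.read_camera(c)
    for s in r.spot_point(l,c)[:2]: print(c,l,s['confidence'],s['location'],atz(c,*s['location'],0))
    for s in r.silhouettes(l,c)[:2]:
        m=s['region'].astype(np.uint8); print(s['confidence'],s['extent'])
        k=max(cv2.findContours(m,cv2.RETR_EXTERNAL,2)[0],key=cv2.contourArea)
        h=cv2.convexHull(k)
        print(cv2.approxPolyDP(h,4,True).reshape(-1,2).tolist())
R=cv2.Rodrigues(r.state()['ee_rot'])[0];print(R)
E
```

```text
scene fixture 0.81 [349.1, 268.0] [583.406  94.531   0.   ]
0.78 [353.6, 280.0, 216.9, 127.2]
[[247, 264], [305, 214], [463, 274], [419, 344], [252, 271]]
side fixture 0.97 [320.7, 249.0] [570.896  80.703   0.   ]
0.8 [332.8, 249.4, 210.7, 129.1]
[[426, 220], [434, 246], [272, 312], [229, 239], [382, 183], [394, 185]]
[[ 0.272 -0.    -0.962]
 [ 0.962 -0.     0.272]
 [-0.    -1.    -0.   ]]
```

View pics/sc_z.png

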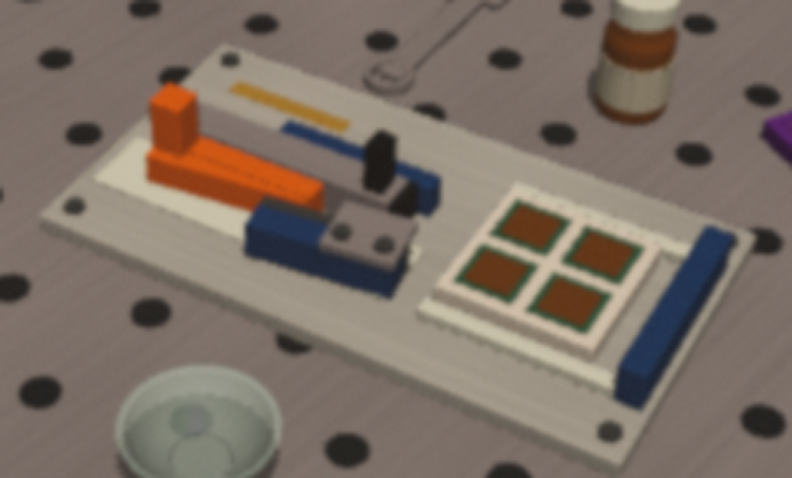

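View pics/si_z.png

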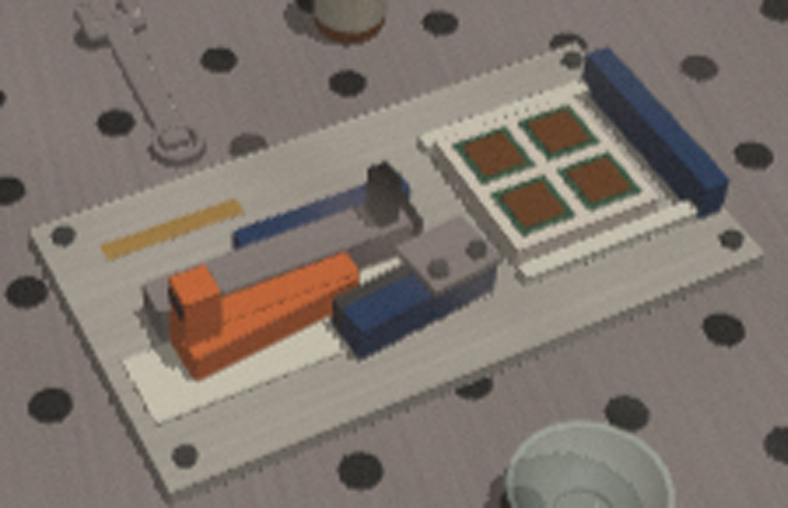

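```bash
cat > fit.py <<'E'
from h import *
from scipy.optimize import least_squares
np.set_printoptions(precision=2,suppress=True)
P={'rl':(-160,95,12),'rr':(-160,-95,12),'fr':(190,-95,12),'fl':(190,95,12),'bs':(170,0,19)}
obs=[('scene','rl',303.2,213.6),('scene','rr',247.7,265),('scene','fr',422,338),('scene','fl',463.8,271.8),
('side','rl',228.6,235.7),('side','rr',268.6,309.1),('side','fr',438,242)]
C={c:r.camera_params(c) for c in ['scene','side']}
def W(q,p):
    c,s=np.cos(q[2]),np.sin(q[2]); return np.array([q[0]+c*p[0]-s*p[1],q[1]+s*p[0]+c*p[1],p[2]])
def proj(c,X):
    k=np.array(C[c]['world_to_cam'])@np.append(X,1); return np.array([C[c]['fx']*k[0]/k[2]+C[c]['cx'],C[c]['fy']*k[1]/k[2]+C[c]['cy']])
f=lambda q:np.concatenate([proj(c,W(q,P[n]))-[u,v] for c,n,u,v in obs])
s=least_squares(f,[570,80,-0.1]);q=s.x
print(q,s.fun.reshape(-1,2))
for c in ['scene','side']:
    print(c,[atz(c,u,v,12)[:2] for cc,n,u,v in obs if cc==c])
def loc(X):
    d=np.array(X)[:2]-q[:2]; c,s=np.cos(q[2]),np.sin(q[2]); return np.array([c*d[0]+s*d[1],-s*d[0]+c*d[1],X[2]])
for n,a,b in [('tab',(285.4,227.5),(273.7,249.9)),('post',(348.4,239.1),(327.6,216.1)),('nose',(354.3,265.8),(339,234.9)),('carrier',(401.2,290.8),(375,224.7))]:
    X=tri([ray('scene',*a),ray('side',*b)]);print(n,X,loc(X))
E
python3 fit.py
```

```text
[583.43  88.88   0.2 ] [[-0.68 -1.24]
 [-1.53 -0.52]
 [ 1.11  2.41]
 [ 0.63 -1.29]
 [-0.87 -1.53]
 [-0.54  0.69]
 [ 0.88 -0.57]]
scene [array([411.67, 147.43]), array([449.1 , -35.52]), array([784.6 ,  37.11]), array([751.32, 216.51])]
side [array([408.51, 145.3 ]), array([447.07, -35.36]), array([786.48,  33.31])]
tab [474.46  40.47  69.42] [-116.5   -25.4    69.42]
post [584.11  90.18  73.44] [ 0.93  1.14 73.44]
nose [605.75  82.25  27.57] [ 20.52 -11.    27.57]
carrier [690.86 112.03   1.42] [109.89   0.97   1.42]
```

```bash
python3 -m crank '{"slide":[[0,-0.01,0],[0,-0.01,0],[0,-0.01,0],[0,-0.01,0],[0,0,0],[0,0,0]],"turn":[[0,10.45,0],[0,10.45,0],[0,10.45,0],[0,10.45,0],[0,10.45,0],[0,10.45,0]],"jaw":[0,0,0,0,0,0]}' 20; python3 - <<'E'
from h import *
np.set_printoptions(precision=3,suppress=True)
s=r.state();R=cv2.Rodrigues(s['ee_rot'])[0];print(R,s['tool_pos'],s['clock'])
T=np.linalg.inv(np.array(r.camera_params('wrist')['world_to_cam']))
print('cam in tool',R.T@(T[:3,3]-s['tool_pos']),R.T@T[:3,:3])
print(r.camera_params('wrist')['fx'])
E
```

```text
clock: 2.25
tool_pos: [163.3, 577.1, 285.7]
ee_rot: [-1.567, -0.133, 0.134]
force: [-0.6, 1.1, -0.0]
opening: 0.356
[[ 0.986 -0.    -0.169]
 [ 0.169 -0.001  0.986]
 [-0.    -1.    -0.001]] [163.297 577.118 285.731] 2.25
cam in tool [  -0.483 -139.869   69.035] [[ 1.    -0.001 -0.001]
 [ 0.001 -0.25   0.968]
 [-0.002 -0.968 -0.25 ]]
341.5651112192731
```

```bash
python3 -m crank '{"slide":[[0,0,0],[0.0255,0.0045,-0.0502],[0.0255,0.0045,-0.0502],[0.0255,0.0045,-0.0502],[0.0255,0.0045,-0.0502],[0.0255,0.0045,-0.0502],[0.0255,0.0045,-0.0502],[0.0255,0.0045,-0.0502],[0.0255,0.0045,-0.0502],[0.0255,0.0045,-0.0502],[0.0255,0.0045,-0.0502],[0,0,0],[0,0,0]],"turn":[[0,-1.7,0],[0,0,0],[0,0,0],[0,0,0],[0,0,0],[0,0,0],[0,0,0],[0,0,0],[0,0,0],[0,0,0],[0,0,0],[0,0,0],[0,0,0]],"jaw":[0,0,0,0,0,0,0,0,0,0,0,0,0]}'; cat > look.py <<'E'
from h import *
import sys
np.set_printoptions(precision=3,suppress=True)
s=r.state();R=cv2.Rodrigues(s['ee_rot'])[0];print(s['tool_pos'],'yaw',np.arctan2(R[1,0],R[0,0]),'down',R[:,1])
p=r.camera_params('wrist');im,d=save('wrist',sys.argv[1]+'.png')
np.savez(sys.argv[1]+'.npz',im=im,d=d,T=np.array(p['world_to_cam']),k=[p['fx'],p['fy'],p['cx'],p['cy']])
for l in ['back_stop','ramp_mouth','bar_post','bar_nose','wedge_tab','wedge','carrier','stop_bar']:
    for s in r.spot_point(l,'wrist')[:2]: print(l,s['confidence'],s['location'])
E
python3 look.py w1
```

```text
clock: 3.88
tool_pos: [538.8, 135.9, 239.8]
ee_rot: [-1.556, -0.22, 0.212]
force: [-1.0, 0.3, -0.2]
opening: 0.009
[538.842 135.897 239.761] yaw 0.2747930469618878 down [ 0.004  0.004 -1.   ]
back_stop 0.76 [488.1, 281.2]
back_stop 0.17 [341.9, 270.3]
bar_nose 0.93 [362.9, 274.4]
wedge_tab 0.91 [93.8, 424.1]
wedge_tab 0.59 [229.4, 302.9]
wedge 0.69 [97.8, 403.5]
wedge 0.59 [273.9, 285.8]
carrier 0.93 [432.9, 273.0]
carrier 0.67 [572.4, 93.3]
stop_bar 0.95 [338.7, 270.7]
```

View pics/w1.png

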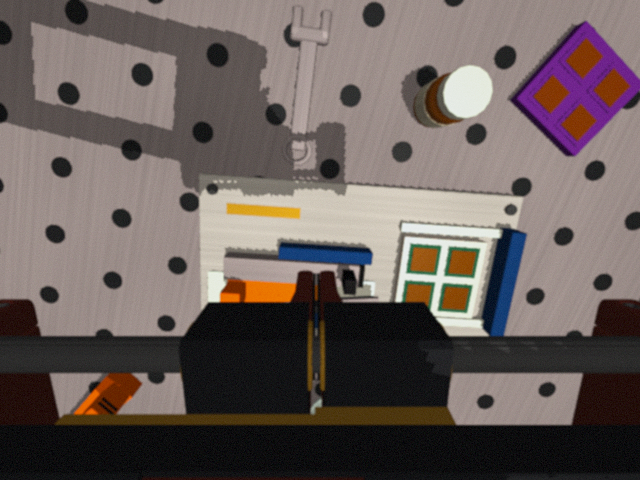

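```bash
python3 -m crank '{"slide":[[0,0,0],[0.007,0,-0.047],[0.007,0,-0.047],[0,0,0],[0,0,0]],"turn":[[0.2,4.3,0],[0,0,0],[0,0,0],[0,0,0],[0,0,0]],"jaw":[0,0,0,0,0]}'; python3 look.py w2
```

```text
clock: 4.95
tool_pos: [571.5, 47.2, 240.0]
ee_rot: [-1.557, -0.162, 0.152]
force: [0.1, 0.5, -0.6]
opening: 0.001
[571.486  47.181 239.952] yaw 0.20041444232195868 down [ 0.006  0.009 -1.   ]
back_stop 0.63 [493.5, 188.0]
ramp_mouth 0.69 [290.3, 218.1]
bar_post 0.72 [337.8, 187.6]
bar_nose 0.75 [358.0, 186.7]
wedge_tab 0.93 [84.0, 363.6]
wedge_tab 0.65 [216.2, 218.5]
wedge 0.83 [264.2, 209.9]
carrier 0.57 [430.9, 185.8]
carrier 0.3 [265.4, 208.6]
stop_bar 0.68 [332.1, 184.7]
```

View pics/w2.png

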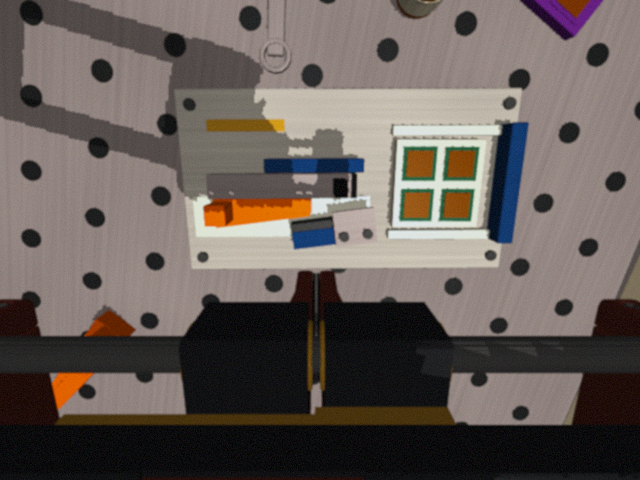

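```bash
python3 - <<'E'
import cv2
a=cv2.imread('pics/w2.png')[80:280,165:365]; cv2.imwrite('pics/w2a.png',cv2.resize(a,None,fx=3,fy=3,interpolation=cv2.INTER_CUBIC))
a=cv2.imread('pics/w2.png')[80:280,330:530]; cv2.imwrite('pics/w2b.png',cv2.resize(a,None,fx=3,fy=3,interpolation=cv2.INTER_CUBIC))
E
```

```text
(no output)
```

View pics/w2a.png

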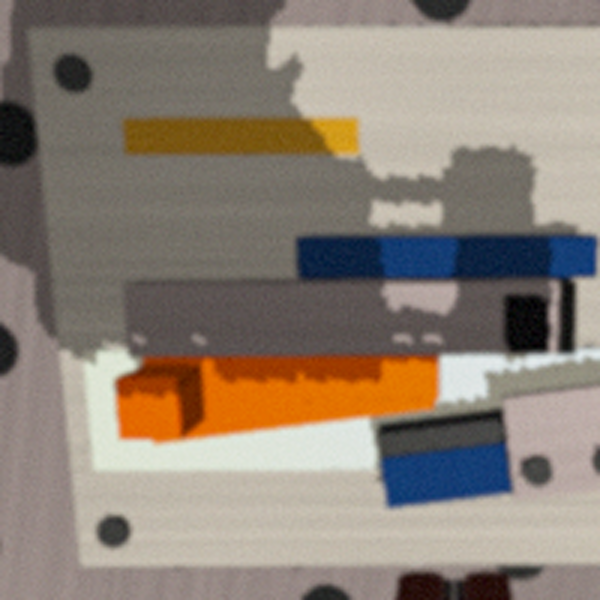

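View pics/w2b.png

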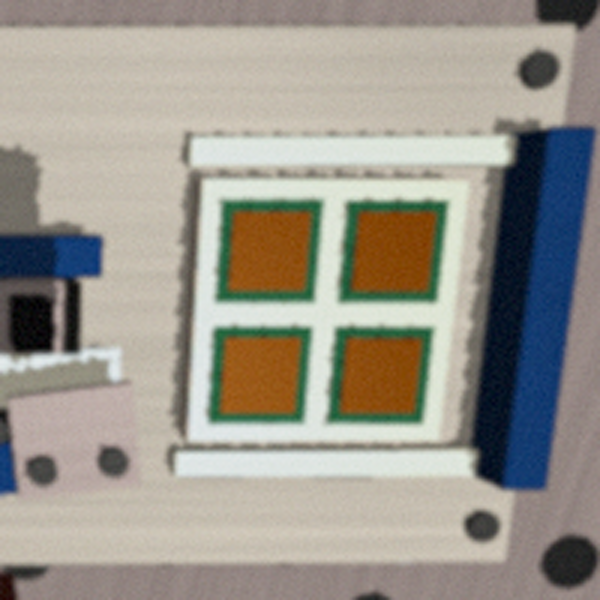

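```bash
cat > fit2.py <<'E'
from h import *
from scipy.optimize import least_squares
np.set_printoptions(precision=2,suppress=True)
z=np.load('w2.npz');k=z['k'];p2=dict(fx=k[0],fy=k[1],cx=k[2],cy=k[3],world_to_cam=z['T'])
C={c:r.camera_params(c) for c in ['scene','side']};C['w2']=p2
P={'rl':(-160,95,12),'rr':(-160,-95,12),'fr':(190,-95,12),'fl':(190,95,12)}
obs=[('scene','rl',303.2,213.6),('scene','rr',247.7,265),('scene','fr',422,338),('scene','fl',463.8,271.8),
('side','rl',228.6,235.7),('side','rr',268.6,309.1),('side','fr',438,242)]
wo=[('w2','rl',174.3,89.3),('w2','rr',192.7,269),('w2','fl',522.3,88),('w2','fr',498.3,267.3)]
def W(q,p):
    c,s=np.cos(q[2]),np.sin(q[2]); return np.array([q[0]+c*p[0]-s*p[1],q[1]+s*p[0]+c*p[1],p[2]])
def proj(c,X):
    k=np.array(C[c]['world_to_cam'])@np.append(X,1); return np.array([C[c]['fx']*k[0]/k[2]+C[c]['cx'],C[c]['fy']*k[1]/k[2]+C[c]['cy']])
def fit(o):
    f=lambda q:np.concatenate([proj(c,W(q,P[n]))-[u,v] for c,n,u,v in o])
    s=least_squares(f,[570,80,.1]);print(s.x,s.fun.reshape(-1,2).tolist() if len(o)<5 else '');return s.x
def loc(q,X):
    d=np.array(X)[:2]-q[:2]; c,s=np.cos(q[2]),np.sin(q[2]); return np.array([c*d[0]+s*d[1],-s*d[0]+c*d[1],X[2]])
if __name__=='__main__':
    fit(obs);q=fit(wo);
    A=lambda u,v,zz:loc(q,atz('w2',u,v,zz,p2))
    print('post top',A(340,186.7,68),'tab top',A(215,215.3,67))
    print('tri tab',tri([ray('scene',285.4,227.5),ray('side',273.7,249.9),ray('w2',215,215.3,p2)]))
    print('tri post',tri([ray('scene',348.4,239.1),ray('side',327.6,216.1),ray('w2',340,186.7,p2)]))
    B=lambda x,y,zz:A(165+x/3,80+y/3,zz)
    print('tab rear corners',B(117,375,67),B(118,438,67)); print('wedge tip',B(438,357,34),B(438,408,34))
    print('bar tail',B(127,282,36),B(127,352,36)); print('post',B(505,296,68),B(505,350,68))
    print('blk rear',B(378,412,36),B(390,507,36)); print('nose',B(573,282,36))
    D=lambda x,y,zz:A(330+x/3,80+y/3,zz)
    print('carrier',[D(*a,26) for a in [(203,178),(188,440),(467,180),(440,440)]],'stop',D(510,130,12+26),D(590,130,38))
    print('depth tab',z['d'][215,213:217],'post',z['d'][185:189,340])
    for u,v in [(213,215),(340,187),(300,180),(290,205)]: print(loc(q,unproj('w2',u,v,z['d'][v,u],p2)))
E
python3 fit2.py
```

```text
[583.43  88.88   0.2 ] 
[582.85  88.33   0.2 ] [[-0.7588464859175019, -0.3250631346142683], [-1.3852365362078558, 0.8257735810906865], [1.0345668108244581, -0.3240356296972777], [1.0999891953471206, 0.5660249693119113]]
post top [ 3.08  2.45 68.  ] tab top [-112.36  -23.31   67.  ]
tri tab [475.32  41.97  67.8 ]
tri post [584.33  91.12  72.76]
tab rear corners [-121.72  -13.67   67.  ] [-123.06  -33.35   67.  ]
wedge tip [-23.59 -12.76  34.  ] [-23.73 -30.21  34.  ]
bar tail [-125.84   12.74   36.  ] [-127.72  -10.28   36.  ]
post [-3.02  9.67 68.  ] [-2.89 -6.54 68.  ]
blk rear [-44.14 -31.12  36.  ] [-40.71 -64.67  36.  ]
nose [21.23 12.03 36.  ]
carrier [array([63.18, 45.25, 26.  ]), array([ 62.65, -43.53,  26.  ]), array([151.21,  44.23,  26.  ]), array([151.95, -44.06,  26.  ])] stop [157.32  58.96  38.  ] [182.86  58.86  38.  ]
depth tab [316.21 315.68 316.58 316.  ] post [308.9  309.12 310.94 310.19]
[-114.14  -23.     67.13]
[ 3.17  2.08 66.87]
[-34.37   6.42  35.7 ]
[-45.04 -18.81  33.61]
```

```bash
cat > st.py <<'E'
from h import *
np.set_printoptions(precision=2,suppress=True)
q=(582.9,88.4,0.2)
s=r.state();R=cv2.Rodrigues(s['ee_rot'])[0];d=s['tool_pos'][:2]-q[:2];c,n=np.cos(q[2]),np.sin(q[2])
F=s['force'];print('t',s['clock'],'fix x %.2f y %.2f z %.2f'%(c*d[0]+n*d[1],-n*d[0]+c*d[1],s['tool_pos'][2]),'yawerr deg %.2f'%np.degrees(np.arctan2(R[1,0],R[0,0])-q[2]),'down',R[:,1],'F fix',c*F[0]+n*F[1],-n*F[0]+c*F[1],F[2],s['opening'])
E
python3 -m crank '{"slide":[[-0.010,0,0.038],[0,0.05,0],[0,0.05,0],[0,0.04,0],[0,0.02,0],[0,0.01,0],[0,0,0],[0,0,0]],"turn":[[0,0,0],[0,0,0],[0,0,0],[0,0,0],[0,0,0],[0,0,0],[0,0,0],[0,0,0]],"jaw":[0,0,0,0,0,0,0,0]}'; python3 st.py
```

```text
clock: 6.4
tool_pos: [559.1, 86.2, 68.7]
ee_rot: [-1.558, -0.171, 0.147]
force: [0.5, -0.1, 0.3]
opening: 0.007
t 6.4 fix x -23.74 y 2.62 z 68.68 yawerr deg 0.16 down [ 0.01  0.01 -1.  ] F fix 0.5014750613033173 -0.20212209488919192 0.261954107113862 0.007003135208332391
```

```bash
python3 -m crank '{"slide":[[0,0.003,-0.001],[0.004,0,0],[0.004,0,0],[0.004,0,0],[0.004,0,0],[0.004,0,0],[0.004,0,0]],"turn":[[0.5,0,0.3],[0,0,0],[0,0,0],[0,0,0],[0,0,0],[0,0,0],[0,0,0]],"jaw":[0,0,0,0,0,0,0]}'; python3 st.py
```

```text
clock: 7.28
tool_pos: [584.8, 90.1, 68.0]
ee_rot: [-1.55, -0.167, 0.151]
force: [-2.3, -1.6, 1.0]
opening: 0.009
t 7.275 fix x 2.21 y 1.24 z 68.00 yawerr deg 0.17 down [ 0.01  0.02 -1.  ] F fix -2.574238903915478 -1.1206632497492377 0.9800299656111471 0.008500389073452578
```

```bash
python3 -m crank '{"slide":[[0.004,0,0],[0.004,0,0],[0.004,0,0],[0.003,0,0],[0.001,0,0],[0,0,0]],"turn":[[-0.9,0,0],[0,0,0],[0,0,0],[0,0,0],[0,0,0],[0,0,0]],"jaw":[0,0,0,0,0,0]}'; python3 st.py; python3 look.py w3
```

```text
clock: 8.02
tool_pos: [601.7, 93.6, 67.9]
ee_rot: [-1.567, -0.169, 0.15]
force: [-1.2, -0.2, 0.4]
opening: 0.003
t 8.025 fix x 19.47 y 1.40 z 67.93 yawerr deg 0.19 down [ 0.01 -0.   -1.  ] F fix -1.2196785353559858 0.07267891294358012 0.4116725394770416 0.003342686156645816
[601.707  93.642  67.926] yaw 0.20326998333069177 down [ 0.012 -0.001 -1.   ]
back_stop 0.77 [566.0, 276.4]
ramp_mouth 0.49 [376.4, 275.4]
bar_post 0.92 [348.5, 313.2]
bar_nose 0.62 [370.4, 280.3]
wedge 0.83 [164.1, 312.7]
wedge 0.2 [372.0, 277.0]
carrier 0.93 [458.9, 269.2]
stop_bar 0.68 [338.2, 270.3]
```

View pics/w3.png

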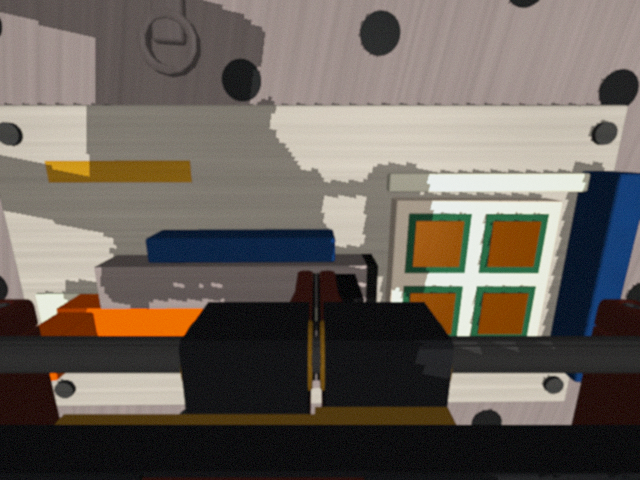

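```bash
python3 -m crank '{"slide":[[0.002,0,0],[0.002,0,0],[0.002,0,0],[0.002,0,0],[0.002,0,0],[0.002,0,0]],"turn":[[0,0,0],[0,0,0],[0,0,0],[0,0,0],[0,0,0],[0,0,0]],"jaw":[0,0,0,0,0,0]}'; python3 st.py;python3 -m crank '{"slide":[[0.002,0,0],[0.002,0,0]],"turn":[[0,0,0],[0,0,0]],"jaw":[0,0]}'; python3 st.py
```

```text
clock: 9.22
tool_pos: [612.6, 95.9, 68.0]
ee_rot: [-1.567, -0.167, 0.153]
force: [-4.9, -1.9, 3.8]
opening: 0.004
t 9.225 fix x 30.57 y 1.47 z 67.98 yawerr deg 0.20 down [ 0.01 -0.   -1.  ] F fix -5.190281560442371 -0.9174855642702826 3.849777135603955 0.004149140532306561
clock: 9.48
tool_pos: [615.6, 96.6, 68.0]
ee_rot: [-1.567, -0.165, 0.155]
force: [-4.1, -1.0, 3.7]
opening: 0.002
t 9.475 fix x 33.64 y 1.52 z 67.98 yawerr deg 0.21 down [ 0.01 -0.   -1.  ] F fix -4.194049745411262 -0.15899988546065813 3.680858591019339 0.0024197640022401118
```

```bash
for i in 1; do python3 -m crank '{"slide":[[0.0015,0,0],[0.0015,0,0],[0.0015,0,0]],"turn":[[0,0,0],[0,0,0],[0,0,0]],"jaw":[0,0,0]}'; python3 st.py; done; python3 -m crank '{"slide":[[0.001,0,0],[0.001,0,0]],"turn":[[0,0,0],[0,0,0]],"jaw":[0,0]}'; python3 st.py;
```

```text
clock: 9.85
tool_pos: [619.8, 97.4, 68.0]
ee_rot: [-1.567, -0.164, 0.156]
force: [-3.9, -1.6, 4.3]
opening: 0.005
t 9.85 fix x 37.91 y 1.52 z 68.00 yawerr deg 0.21 down [ 0.01 -0.   -1.  ] F fix -4.174500084237942 -0.8216229504463936 4.2501837216312826 0.0054432660487299745
clock: 10.1
tool_pos: [621.9, 97.9, 68.0]
ee_rot: [-1.567, -0.164, 0.156]
force: [-3.5, -1.2, 3.1]
opening: 0.005
t 10.1 fix x 40.06 y 1.52 z 68.00 yawerr deg 0.21 down [ 0.01 -0.   -1.  ] F fix -3.6826852901698115 -0.5236229691665509 3.0985141612360345 0.0049134850031435345
```

```bash
python3 look.py w4; python3 - <<'E'
import cv2
a=cv2.imread('pics/w4.png')[140:340,280:640]; cv2.imwrite('pics/w4z.png',cv2.resize(a,None,fx=2.2,fy=2.2,interpolation=cv2.INTER_CUBIC))
E
```

```text
[621.864  97.853  68.003] yaw 0.2036005356547658 down [ 0.006 -0.002 -1.   ]
back_stop 0.98 [536.5, 277.2]
bar_post 0.73 [346.8, 316.4]
bar_nose 0.76 [375.0, 276.0]
wedge 0.79 [131.8, 310.4]
carrier 0.69 [445.0, 271.8]
carrier 0.58 [347.8, 312.8]
stop_bar 0.82 [336.5, 271.3]
```

View pics/w4z.png

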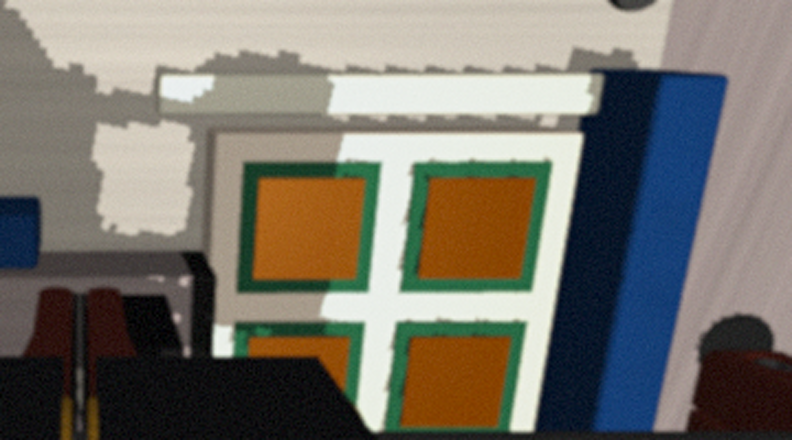

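```bash
python3 -m crank '{"slide":[[0.001,0,0],[0.001,0,0]],"turn":[[0,0,0],[0,0,0]],"jaw":[0,0]}'; python3 st.py
```

```text
clock: 10.8
tool_pos: [623.4, 98.2, 68.0]
ee_rot: [-1.567, -0.164, 0.156]
force: [-4.9, -1.8, 2.6]
opening: 0.004
t 10.8 fix x 41.68 y 1.54 z 67.99 yawerr deg 0.21 down [ 0. -0. -1.] F fix -5.109997101066296 -0.7788778504010675 2.648118994245895 0.004091956189025044
```

```bash
python3 -m crank '{"slide":[[0.0008,0,0],[0.0008,0,0]],"turn":[[0,0,0],[0,0,0]],"jaw":[0,0]}'; python3 st.py
```

```text
clock: 11.05
tool_pos: [624.9, 98.5, 68.0]
ee_rot: [-1.567, -0.163, 0.157]
force: [-4.6, -1.7, 2.6]
opening: 0.009
t 11.05 fix x 43.14 y 1.55 z 67.97 yawerr deg 0.21 down [ 0. -0. -1.] F fix -4.8435788476985335 -0.7882064759815268 2.5867532999098994 0.008783286803441497
```

```bash
python3 -m crank '{"slide":[[0.0008,0,0],[0.0008,0,0]],"turn":[[0,0,0],[0,0,0]],"jaw":[0,0]}'; python3 st.py
```

```text
clock: 11.3
tool_pos: [626.5, 98.8, 68.0]
ee_rot: [-1.567, -0.163, 0.157]
force: [-4.1, -2.0, 3.7]
opening: 0.004
t 11.3 fix x 44.83 y 1.54 z 68.01 yawerr deg 0.21 down [ 0. -0. -1.] F fix -4.3881846464129515 -1.1765398679057748 3.71723880843373 0.004287391831591621
```

```bash
python3 -m crank '{"slide":[[0.0008,0,0],[0.0008,0,0]],"turn":[[0,0,0],[0,0,0]],"jaw":[0,0]}'; python3 st.py
```

```text
clock: 11.55
tool_pos: [628.2, 99.2, 68.0]
ee_rot: [-1.567, -0.163, 0.157]
force: [-4.2, -1.8, 3.2]
opening: 0.005
t 11.55 fix x 46.52 y 1.57 z 67.99 yawerr deg 0.21 down [ 0. -0. -1.] F fix -4.474900269407698 -0.8834630625976414 3.238490672731475 0.0052766284047349
```

```bash
python3 -m crank '{"slide":[[0.0008,0,0],[0.0008,0,0]],"turn":[[0,0,0],[0,0,0]],"jaw":[0,0]}'; python3 st.py; python3 look.py w5; python3 - <<'E'
import cv2
a=cv2.imread('pics/w5.png')[140:340,280:640]; cv2.imwrite('pics/w5z.png',cv2.resize(a,None,fx=2.2,fy=2.2,interpolation=cv2.INTER_CUBIC))
E
```

```text
clock: 11.8
tool_pos: [628.5, 99.2, 68.0]
ee_rot: [-1.568, -0.161, 0.159]
force: [-6.0, -3.0, 6.2]
opening: 0.003
t 11.8 fix x 46.83 y 1.57 z 67.98 yawerr deg 0.22 down [ 0. -0. -1.] F fix -6.530526757132323 -1.7659165447733771 6.164910136771067 0.002567623585753286
[628.488  99.245  67.983] yaw 0.20385611639854773 down [ 0.002 -0.003 -1.   ]
back_stop 0.6 [522.4, 276.1]
back_stop 0.45 [244.2, 263.5]
bar_post 0.56 [345.4, 314.2]
bar_nose 0.76 [371.2, 277.5]
wedge 0.65 [123.0, 310.5]
carrier 0.88 [444.4, 273.4]
carrier 0.74 [121.6, 313.6]
stop_bar 0.67 [336.5, 271.3]
```

View pics/w5z.png

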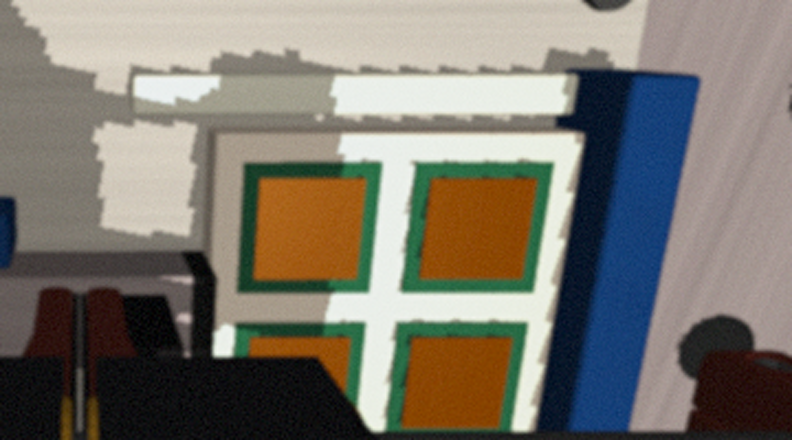

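```bash
python3 -m crank '{"slide":[[0.001,0,0],[0.001,0,0]],"turn":[[0,0,0],[0,0,0]],"jaw":[0,0]}'; python3 st.py
```

```text
clock: 12.5
tool_pos: [628.5, 99.2, 68.1]
ee_rot: [-1.568, -0.158, 0.162]
force: [-6.7, -1.5, 7.3]
opening: -0.0
t 12.5 fix x 46.88 y 1.56 z 68.05 yawerr deg 0.23 down [-0. -0. -1.] F fix -6.84430188432499 -0.13646292815840244 7.303255296930485 -0.00025066443302990723
```

```bash
python3 -m crank '{"slide":[[-0.006,0,0],[-0.006,0,0],[0,-0.04,0],[0,-0.04,0],[-0.05,0,-0.007],[-0.05,0,-0.007],[-0.05,0,-0.007],[-0.04,0,-0.005],[0,0,0],[0,0,0]],"turn":[[0,0,0],[0,0,0],[0,0,0],[0,0,0],[0,0,0],[0,0,0],[0,0,0],[0,0,0],[0,0,0],[0,0,0]],"jaw":[0,0,0,0,0,0,0,0,0,0]}'; python3 st.py; python3 - <<'E'
from h import *
save('side','side1.png');save('scene','scene1.png')
a=cv2.imread('pics/side1.png')[170:315,220:445]; b=cv2.imread('pics/scene1.png')[200:345,235:475]
cv2.imwrite('pics/s1z.png',cv2.resize(np.hstack([a[:,:225],b[:,:225]]),None,fx=1.75,fy=1.75,interpolation=cv2.INTER_CUBIC))
E
```

```text
clock: 13.75
tool_pos: [439.5, 32.8, 150.2]
ee_rot: [-1.568, -0.176, 0.143]
force: [0.1, 0.4, -0.2]
opening: 0.006
t 13.75 fix x -151.53 y -25.97 z 150.21 yawerr deg 0.20 down [ 0.02 -0.   -1.  ] F fix 0.16891371125925198 0.41029268061369795 -0.16377933637355607 0.005559425102495384
```

View pics/s1z.png

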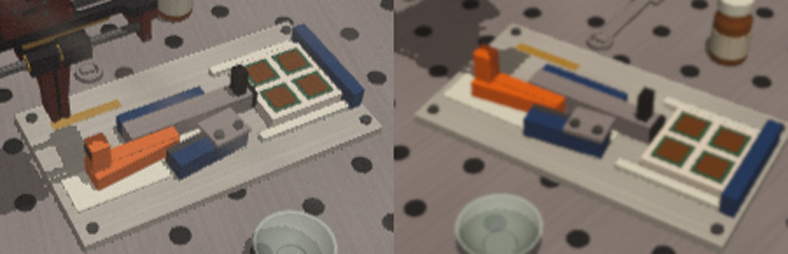

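```bash
python3 -m crank '{"slide":[[0,0.05,0],[0,0.035,0],[0,0.012,0],[0,0.007,0],[0,0.002,0],[0,0,0]],"turn":[[0,0,0],[0,0,0],[0,0,0],[0,0,0],[0,0,0],[0,0,0]],"jaw":[0,0,0,0,0,0]}'; python3 st.py; python3 look.py w6
```

```text
clock: 14.6
tool_pos: [451.8, 33.6, 43.3]
ee_rot: [-1.569, -0.187, 0.137]
force: [0.4, -0.4, 0.2]
opening: 0.004
t 14.6 fix x -139.34 y -27.68 z 43.34 yawerr deg 0.36 down [ 0.03 -0.   -1.  ] F fix 0.3031564679907896 -0.4880721145467958 0.15648224547355277 0.003692508152392252
[451.839  33.59   43.343] yaw 0.20623234932573456 down [ 0.032 -0.001 -0.999]
ramp_mouth 0.75 [486.5, 304.4]
wedge 0.94 [438.2, 281.1]
```

View pics/w6.png

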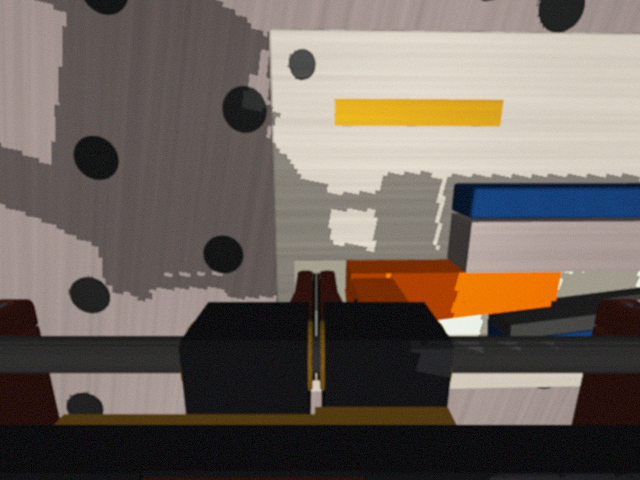

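```bash
python3 -m crank '{"slide":[[0.004,0,0.002],[0.004,0,0],[0.004,0,0],[0.004,0,0],[0.003,0,0]],"turn":[[0,-0.3,0.7],[0,0,0],[0,0,0],[0,0,0],[0,0,0]],"jaw":[0,0,0,0,0]}'; python3 st.py;python3 -m crank '{"slide":[[0.003,0,0],[0.003,0,0],[0.003,0,0]],"turn":[[0,0,0],[0,0,0],[0,0,0]],"jaw":[0,0,0]}'; python3 st.py
```

```text
clock: 15.68
tool_pos: [470.3, 39.9, 43.2]
ee_rot: [-1.57, -0.18, 0.153]
force: [-1.4, 0.4, 1.5]
opening: 0.006
t 15.675 fix x -119.94 y -25.13 z 43.18 yawerr deg 0.66 down [ 0.02 -0.   -1.  ] F fix -1.3433837787473115 0.6474809689991752 1.5460056635120576 0.006240997193549912
clock: 16.05
tool_pos: [479.5, 42.0, 43.2]
ee_rot: [-1.57, -0.179, 0.153]
force: [0.0, 0.3, 0.3]
opening: 0.006
t 16.05 fix x -110.56 y -24.98 z 43.24 yawerr deg 0.66 down [ 0.02 -0.   -1.  ] F fix 0.08876153564629563 0.26469808512915505 0.26695601324141305 0.006104244078671016
```

```bash
python3 -m crank '{"slide":[[0.002,0,0],[0.002,0,0],[0.002,0,0]],"turn":[[0,0.6,0],[0,0,0],[0,0,0]],"jaw":[0,0,0]}' >/dev/null; python3 st.py;python3 -m crank '{"slide":[[0.002,0,0],[0.002,0,0],[0.002,0,0]],"turn":[[0,0,0],[0,0,0],[0,0,0]],"jaw":[0,0,0]}'>/dev/null; python3 st.py;python3 -m crank '{"slide":[[0.002,0,0],[0.002,0,0],[0.002,0,0]],"turn":[[0,0,0],[0,0,0],[0,0,0]],"jaw":[0,0,0]}' >/dev/null; python3 st.py
```

```text
t 16.425 fix x -104.14 y -24.93 z 43.32 yawerr deg 0.02 down [ 0.02 -0.   -1.  ] F fix -0.8893356349421802 0.0583086817898216 -0.28848749497833337 0.0035350232993227376
t 16.8 fix x -97.83 y -24.94 z 43.40 yawerr deg 0.02 down [ 0.02 -0.   -1.  ] F fix -0.641197208535172 -0.7087829322537038 -0.6989675089747706 0.00922014103130208
t 17.175 fix x -91.39 y -24.93 z 43.47 yawerr deg 0.02 down [ 0.02 -0.   -1.  ] F fix -0.37652870601628197 0.11578147633684892 -0.5904764506704108 0.002942941331918209
```

```bash
python3 -m crank '{"slide":[[0.002,0,0],[0.002,0,0],[0.002,0,0]],"turn":[[0,0,0],[0,0,0],[0,0,0]],"jaw":[0,0,0]}' >/dev/null; python3 st.py;python3 -m crank '{"slide":[[0.002,0,0],[0.002,0,0],[0.002,0,0]],"turn":[[0,0,0],[0,0,0],[0,0,0]],"jaw":[0,0,0]}'>/dev/null; python3 st.py;python3 -m crank '{"slide":[[0.002,0,0],[0.002,0,0],[0.002,0,0]],"turn":[[0,0,0],[0,0,0],[0,0,0]],"jaw":[0,0,0]}' >/dev/null; python3 st.py; python3 look.py w7
```

```text
t 17.55 fix x -85.04 y -24.92 z 43.55 yawerr deg 0.01 down [ 0.02 -0.   -1.  ] F fix -0.29849376441017245 -0.15610525130611003 0.5710420871041051 0.0032106276138277223
t 17.925 fix x -80.42 y -24.41 z 43.45 yawerr deg 0.02 down [ 0.01 -0.   -1.  ] F fix -5.4359586844688 0.2764840112091309 4.475287318129464 0.002360655636364519
t 18.3 fix x -80.33 y -24.25 z 43.48 yawerr deg 0.10 down [ 0.   -0.01 -1.  ] F fix -7.506244075129084 -1.5915749512768138 8.476984747577795 0.002839503839557935
[508.993  48.673  43.482] yaw 0.20181175609800603 down [ 0.003 -0.006 -1.   ]
bar_post 0.63 [585.8, 242.6]
bar_nose 0.95 [638.0, 246.8]
wedge 0.96 [429.7, 287.8]
stop_bar 0.89 [585.3, 245.4]
```

View pics/w7.png

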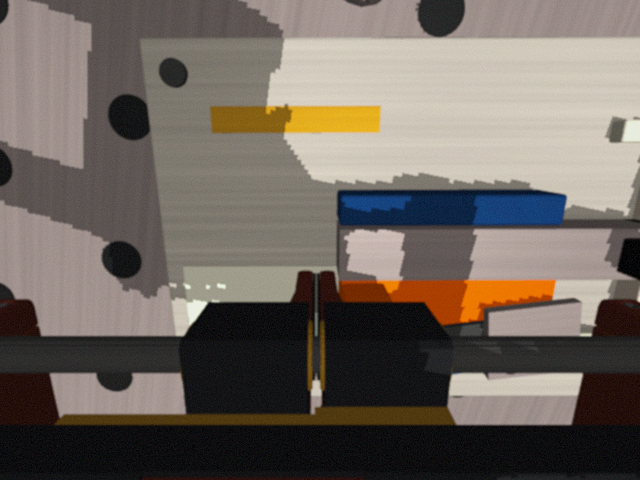

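```bash
python3 - <<'E'
from h import *
from fit2 import W
np.set_printoptions(precision=1,suppress=True)
save('side','side2.png');save('scene','scene2.png')
a=cv2.imread('pics/side2.png')[190:300,220:360]; b=cv2.imread('pics/scene2.png')[200:310,250:390]
cv2.imwrite('pics/s2z.png',cv2.resize(np.hstack([a,b]),None,fx=2.8,fy=2.8,interpolation=cv2.INTER_CUBIC))
a=cv2.imread('pics/w7.png')[200:345,260:460];cv2.imwrite('pics/w7z.png',cv2.resize(a,None,fx=4,fy=4,interpolation=cv2.INTER_CUBIC))
z=np.load('w7.npz');k=z['k'];T=z['T'];q=(582.9,88.4,.2)
def pr(x,y,zz):
    c=T@np.append(W(q,(x,y,zz)),1);return k[0]*c[0]/c[2]+k[2],k[1]*c[1]/c[2]+k[3]
for n,p in dict(tipfl=(-70,-14.4,21.5),tipRl=(-90,-14.4,21.5),tcpfl=(-70,-14.4,43),barRtop=(-68,-10.5,36),barRbot=(-68,-10.5,14),barLtop=(-68,13.5,36)).items(): print(n,pr(*p))
E
```

```text
tipfl (np.float64(337.75387037228614), np.float64(274.3716434978295))
tipRl (np.float64(297.904406214887), np.float64(274.3700057688654))
tcpfl (np.float64(340.79741705137695), np.float64(291.45104562636914))
barRtop (np.float64(344.2398923540643), np.float64(277.44655794148883))
barRbot (np.float64(340.82312785574794), np.float64(262.26066768001687))
barLtop (np.float64(345.41412831690747), np.float64(226.20141003202278))
```

View pics/s2z.png

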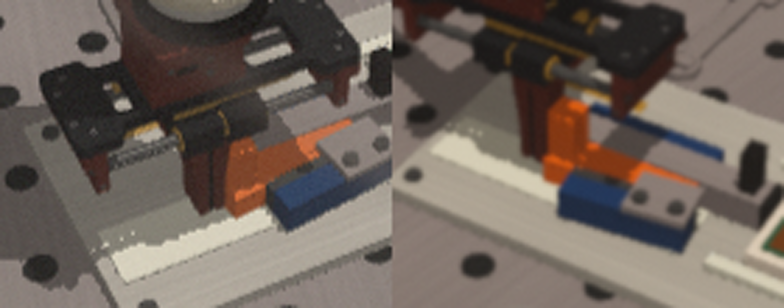

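View pics/w7z.png

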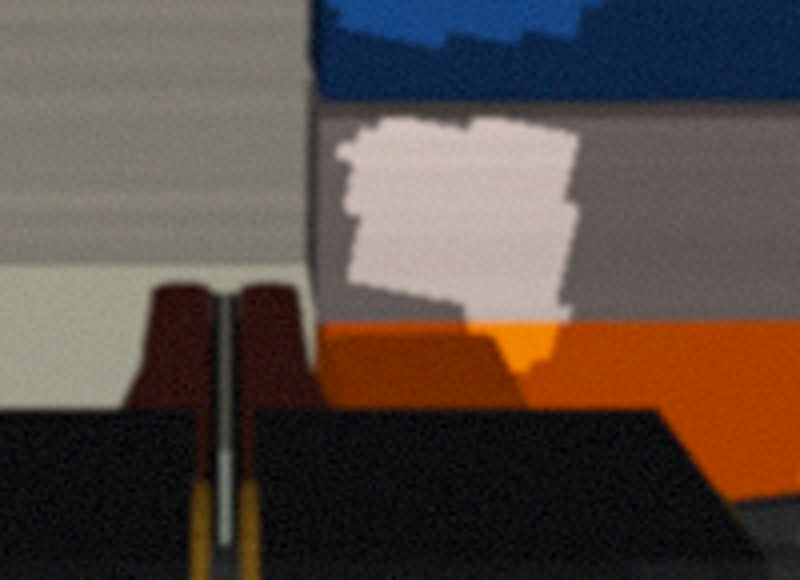

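```bash
python3 -m crank '{"slide":[[-0.006,0,0],[0,0,-0.004],[0,0,0]],"turn":[[0,0,0],[0,0,-4],[0,0,0]],"jaw":[0,0,0]}'; python3 st.py; python3 look.py w8;  python3 - <<'E'
import cv2
a=cv2.imread('pics/w8.png')[200:345,260:460];cv2.imwrite('pics/w8z.png',cv2.resize(a,None,fx=4,fy=4,interpolation=cv2.INTER_CUBIC))
E
```

```text
clock: 19.23
tool_pos: [505.7, 43.3, 44.0]
ee_rot: [-1.564, -0.219, 0.098]
force: [-0.0, 0.2, 0.1]
opening: 0.005
t 19.225 fix x -84.65 y -28.86 z 43.95 yawerr deg 0.11 down [ 0.08  0.01 -1.  ] F fix 0.00798138241012038 0.18461384246030643 0.0667893273093318 0.005166394726625918
[505.674  43.293  43.953] yaw 0.20196153296057162 down [ 0.076  0.008 -0.997]
bar_nose 0.82 [625.5, 234.4]
wedge_tab 0.41 [574.2, 225.7]
wedge 0.73 [434.4, 275.9]
stop_bar 0.87 [575.2, 227.9]
```

View pics/w8z.png

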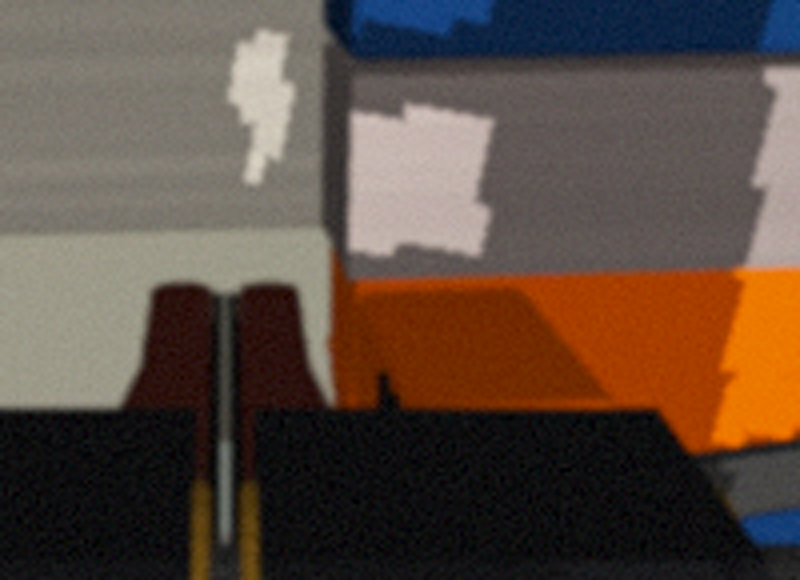

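```bash
python3 -m crank '{"slide":[[0.0015,0,0],[0.0015,0,0]],"turn":[[0,0,0],[0,0,0]],"jaw":[0,0]}' >/dev/null; python3 st.py; python3 -m crank '{"slide":[[0.0015,0,0],[0.0015,0,0]],"turn":[[0,0,0],[0,0,0]],"jaw":[0,0]}' >/dev/null; python3 st.py
```

```text
t 19.925 fix x -80.19 y -28.69 z 44.11 yawerr deg 0.18 down [ 0.08  0.01 -1.  ] F fix 0.18914496497423683 -0.2239018239620472 0.9266799216370795 0.006039416009922322
t 20.175 fix x -78.73 y -28.55 z 44.05 yawerr deg 0.20 down [ 0.07  0.01 -1.  ] F fix -5.8212014617182986 -2.223747346342884 4.495276074861368 0.005873798788706023
```

```bash
python3 -m crank '{"slide":[[0.0015,0,0],[0.0015,0,0]],"turn":[[0,0,0],[0,0,0]],"jaw":[0,0]}' >/dev/null; python3 st.py; python3 -m crank '{"slide":[[0.002,0,0],[0.002,0,0]],"turn":[[0,0,0],[0,0,0]],"jaw":[0,0]}' >/dev/null; python3 st.py
```

```text
t 20.425 fix x -78.75 y -28.34 z 43.81 yawerr deg 0.23 down [ 0.07  0.01 -1.  ] F fix -6.063142054650474 -2.85503061721443 4.349215330392933 0.0038252331526942036
t 20.675 fix x -78.88 y -28.14 z 43.68 yawerr deg 0.27 down [ 0.06  0.01 -1.  ] F fix -7.748764180144345 -3.627129114618887 5.91845748717065 0.0025830839716750303
```

```bash
python3 -m crank '{"slide":[[0.003,0,-0.0003],[0.003,0,-0.0003]],"turn":[[0,0.2,0],[0,0,-0.5]],"jaw":[0,0]}' >/dev/null; python3 st.py
```

```text
t 20.925 fix x -78.48 y -28.08 z 43.62 yawerr deg 0.11 down [ 0.06  0.01 -1.  ] F fix -8.548404887157877 -1.859814294953858 8.954523932286488 0.004437356305867518
```

```bash
python3 -m crank '{"slide":[[0.0035,0,-0.0003],[0.0035,0,-0.0003]],"turn":[[0,0.2,0],[0,0,-0.5]],"jaw":[0,0]}' >/dev/null; python3 st.py
```

```text
t 21.175 fix x -78.37 y -27.88 z 43.46 yawerr deg -0.04 down [ 0.06  0.01 -1.  ] F fix -10.166146449571128 -2.6464440423477775 8.213557503940349 0.002728676483019588
```

```bash
python3 -m crank '{"slide":[[0.0045,-0.0003,-0.0004],[0.0045,-0.0003,-0.0004]],"turn":[[0,0,-0.3],[0,0,-0.5]],"jaw":[0,0]}' >/dev/null; python3 st.py
```

```text
t 21.425 fix x -78.22 y -27.77 z 43.42 yawerr deg 0.04 down [ 0.05  0.01 -1.  ] F fix -12.48013728574983 -3.066725226938265 9.791741775056282 0.0005758411531384992
```

```bash
python3 -m crank '{"slide":[[0.0055,-0.0003,-0.0004],[0.0055,-0.0003,-0.0004]],"turn":[[0,0,-0.3],[0,0,-0.5]],"jaw":[0,0]}' >/dev/null; python3 st.py; python3 look.py w9;  python3 - <<'E'
import cv2
a=cv2.imread('pics/w9.png')[200:345,260:460];cv2.imwrite('pics/w9z.png',cv2.resize(a,None,fx=4,fy=4,interpolation=cv2.INTER_CUBIC))
E
python3 st.py
```

```text
t 21.675 fix x -77.96 y -27.71 z 43.44 yawerr deg 0.15 down [ 0.05  0.01 -1.  ] F fix -15.003605276259327 -4.74344618868111 13.310164843026728 0.00473325629163036
[512.     45.758  43.436] yaw 0.20263832659045472 down [ 0.048  0.011 -0.999]
bar_nose 0.92 [615.3, 234.3]
wedge 0.73 [424.4, 278.4]
carrier 0.56 [453.3, 230.6]
stop_bar 0.95 [572.3, 232.2]
t 22.125 fix x -77.98 y -27.72 z 43.43 yawerr deg 0.14 down [ 0.05  0.01 -1.  ] F fix -15.026400918061999 -4.6360151955531315 12.610880062397706 0.01035044654743289
```

View pics/w9z.png

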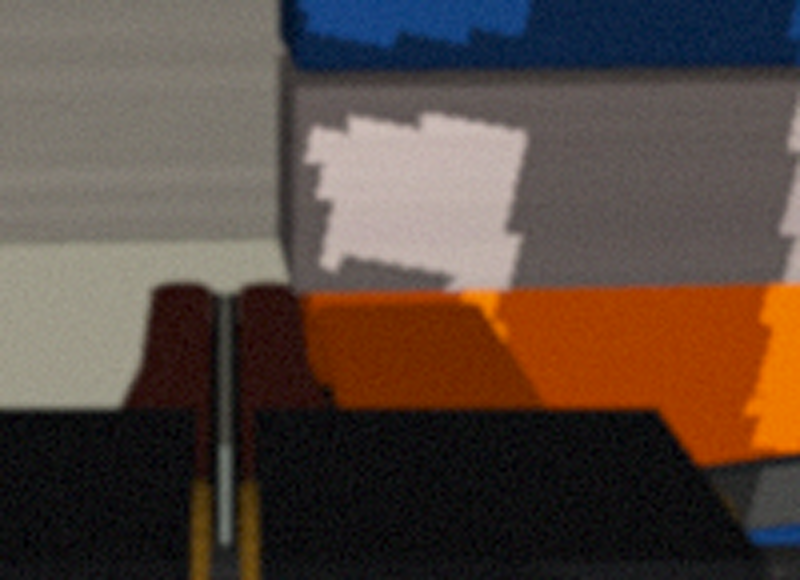

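```bash
python3 -m crank '{"slide":[[0.0065,-0.001,-0.0006],[0.0065,-0.001,-0.0006]],"turn":[[0,0,-0.3],[0,0,-0.5]],"jaw":[0,0]}' >/dev/null; python3 st.py
```

```text
t 22.375 fix x -77.75 y -27.57 z 43.71 yawerr deg 0.24 down [ 0.04  0.01 -1.  ] F fix -15.118974646996593 -4.60911880704672 5.265421106954294 0.005455054182524871
```

```bash
python3 -m crank '{"slide":[[0.0075,-0.001,-0.0006]],"turn":[[0,0,-0.3]],"jaw":[0]}' >/dev/null; python3 st.py
```

```text
t 22.5 fix x -77.67 y -27.49 z 43.68 yawerr deg 0.31 down [ 0.03  0.01 -1.  ] F fix -17.926688547150974 -6.0717737751339955 8.746925838517566 0.0035178831378408215
```

```bash
python3 -m crank '{"slide":[[0.0085,-0.0008,-0.0008]],"turn":[[0,0.3,-0.5]],"jaw":[0]}' >/dev/null; python3 st.py
```

```text
t 22.625 fix x -77.46 y -27.50 z 43.55 yawerr deg 0.08 down [ 0.02  0.01 -1.  ] F fix -22.200919302998546 -5.760358388896475 18.57388707486722 0.0027153556767259652
```

```bash
python3 -m crank '{"slide":[[-0.003,0,0],[-0.006,0,0],[-0.01,0,0],[0,0,0]],"turn":[[0,0,0],[0,0,0],[0,0,0],[0,0,0]],"jaw":[0,0,0,0]}' >/dev/null; python3 st.py; python3 look.py w10;  python3 - <<'E'
import cv2
a=cv2.imread('pics/w10.png')[180:330,260:640];cv2.imwrite('pics/w10z.png',cv2.resize(a,None,fx=2.1,fy=2.1,interpolation=cv2.INTER_CUBIC))
E
```

```text
t 23.125 fix x -96.51 y -27.66 z 43.21 yawerr deg 0.04 down [ 0.03  0.01 -1.  ] F fix 0.38311350078126427 -0.35572736520227133 0.07656819628733218 0.007861819260965224
[493.811  42.121  43.212] yaw 0.2007390080240664 down [ 0.027  0.013 -1.   ]
wedge 0.89 [462.2, 280.3]
stop_bar 0.85 [610.2, 235.4]
```

View pics/w10z.png

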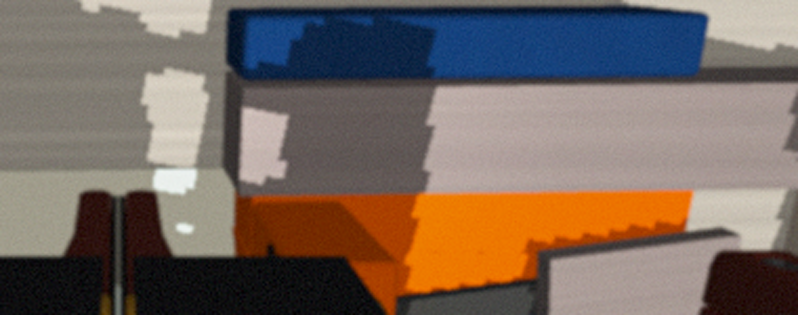

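```bash
python3 - <<'E'
import cv2,numpy as np
a=cv2.imread('pics/w8.png')[180:330,400:640];b=cv2.imread('pics/w10.png')[180:330,400:640];c=cv2.imread('pics/w7.png')[180:330,400:640]
cv2.imwrite('pics/cmp.png',cv2.resize(np.vstack([c[40:],a[40:],b[40:]]),None,fx=1.8,fy=1.8,interpolation=cv2.INTER_CUBIC))
E
```

```text
(no output)
```

View pics/cmp.png

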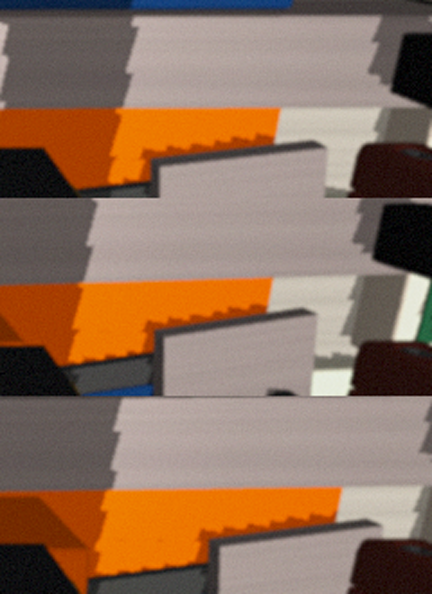

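```bash
python3 -m crank '{"slide":[[0.005,0,0.001],[0.005,0,0],[0.003,0,0],[0.002,0,0],[0.002,0,0]],"turn":[[0,0,-2],[0,0,0],[0,0,0],[0,0,0],[0,0,0]],"jaw":[0,0,0,0,0]}' >/dev/null; python3 st.py; python3 -m crank '{"slide":[[0.003,-0.0003,-0.0002],[0.003,-0.0005,-0.0002]],"turn":[[0,0,0],[0,0,-0.3]],"jaw":[0,0]}' >/dev/null; python3 st.py;  python3 -m crank '{"slide":[[0.005,-0.0005,-0.0004],[0.005,-0.0008,-0.0004]],"turn":[[0,0,-0.3],[0,0,-0.3]],"jaw":[0,0]}' >/dev/null; python3 st.py
```

```text
t 24.2 fix x -77.11 y -26.97 z 44.24 yawerr deg 0.05 down [ 0.06  0.02 -1.  ] F fix -0.668546699066588 -0.6347347077253052 -0.5794080357800653 0.003542592985065941
t 24.45 fix x -76.84 y -26.85 z 44.27 yawerr deg 0.13 down [ 0.06  0.02 -1.  ] F fix -7.1024395481610245 -3.962769999610604 3.0224498965934665 0.003871119758208362
t 24.7 fix x -76.98 y -26.81 z 44.34 yawerr deg 0.24 down [ 0.05  0.02 -1.  ] F fix -10.673422667978443 -3.9863374185606215 4.266187207406821 0.003650652467864835
```

```bash
python3 -m crank '{"slide":[[0.006,-0.001,-0.0006],[0.0065,-0.001,-0.0006]],"turn":[[0,0.2,-0.3],[0,0.2,-0.3]],"jaw":[0,0]}' >/dev/null; python3 st.py;  python3 -m crank '{"slide":[[0.0075,-0.0012,-0.0008]],"turn":[[0,0.2,-0.3]],"jaw":[0]}' >/dev/null; python3 st.py
```

```text
t 24.95 fix x -77.22 y -26.66 z 44.41 yawerr deg -0.05 down [ 0.03  0.02 -1.  ] F fix -13.85967204402192 -5.782091331335213 7.290672090285807 0.004866016530981996
t 25.075 fix x -77.38 y -26.60 z 44.52 yawerr deg -0.19 down [ 0.02  0.02 -1.  ] F fix -17.143642672979038 -4.387009655793176 8.50479520305219 0.002934160026585883
```

```bash
python3 -m crank '{"slide":[[0.008,-0.0012,-0.0008]],"turn":[[0,0.2,-0.3]],"jaw":[0]}' >/dev/null; python3 st.py
```

```text
t 25.2 fix x -77.55 y -26.56 z 44.60 yawerr deg -0.31 down [ 0.01  0.02 -1.  ] F fix -17.932227543430656 -4.0682066207100736 12.020806920208802 0.00457534756296929
```

```bash
python3 -m crank '{"slide":[[-0.006,0,0],[-0.002,0.003,0],[0,0,0]],"turn":[[0,-0.3,0],[0,0,-6.5],[0,0,0]],"jaw":[0,0,0]}' >/dev/null; python3 st.py; python3 -m crank '{"slide":[[0.002,0,0],[0.002,0,0],[0.0015,0,0]],"turn":[[0,0,0],[0,0,0],[0,0,0]],"jaw":[0,0,0]}' >/dev/null; python3 st.py
```

```text
t 25.575 fix x -86.47 y -26.45 z 41.22 yawerr deg -0.13 down [ 0.13  0.04 -0.99] F fix -0.676747961175916 -0.5314180925696124 0.6070932259102233 0.005178495417124384
t 25.95 fix x -77.75 y -27.13 z 42.73 yawerr deg -0.11 down [ 0.13  0.04 -0.99] F fix -4.362069041521162 -2.282024308389216 2.198685487745158 0.005006076433007792
```

```bash
python3 -m crank '{"slide":[[0.003,0,0],[0.0045,0,-0.0004]],"turn":[[0,0,-0.5],[0,0,-0.8]],"jaw":[0,0]}' >/dev/null; python3 st.py; python3 -m crank '{"slide":[[0.0055,0,-0.0006],[0.0065,0,-0.0006]],"turn":[[0,0,-1],[0,0,-1]],"jaw":[0,0]}' >/dev/null; python3 st.py
```

```text
t 26.2 fix x -77.67 y -26.54 z 42.10 yawerr deg 0.06 down [ 0.13  0.05 -0.99] F fix -14.540694326310042 -4.737383423529298 10.655301629258208 0.006923129118853568
t 26.45 fix x -77.82 y -25.76 z 41.24 yawerr deg 0.22 down [ 0.14  0.05 -0.99] F fix -17.429882994475797 -6.899807352798679 12.032535605102131 0.004584903866932666
```

```bash
python3 -m crank '{"slide":[[0.0068,-0.001,-0.0015]],"turn":[[0,0.2,-0.8]],"jaw":[0]}' >/dev/null; python3 st.py
```

```text
t 26.575 fix x -77.89 y -25.80 z 41.37 yawerr deg 0.07 down [ 0.14  0.06 -0.99] F fix -11.149235826496756 -2.901480817951913 -1.5902102654591663 0.003865873443772301
```

```bash
python3 -m crank '{"slide":[[0.0068,0,-0.0008]],"turn":[[0,0,-0.6]],"jaw":[0]}' >/dev/null; python3 st.py; python3 -m crank '{"slide":[[0.0072,-0.0002,-0.0008]],"turn":[[0,0,-0.6]],"jaw":[0]}' >/dev/null; python3 st.py
```

```text
t 26.7 fix x -77.84 y -25.33 z 40.80 yawerr deg 0.14 down [ 0.14  0.06 -0.99] F fix -17.900652724740915 -6.1648692063983415 12.011745563750033 0.004096344185405657
t 26.825 fix x -77.74 y -24.94 z 40.54 yawerr deg 0.23 down [ 0.14  0.06 -0.99] F fix -18.362137450385035 -8.22791546577703 13.983237307883815 0.006097942774473402
```

```bash
python3 -m crank '{"slide":[[-0.004,0,0],[-0.008,0,0],[-0.012,0,0],[0,0,0],[0,0,0],[0,-0.05,0],[0,-0.05,0],[0,-0.05,0],[0,-0.04,-0.03],[0,0,-0.03],[0,0,-0.03],[0,0,0],[0,0,0]],"turn":[[0,0,0],[0,0,0],[0,0,0],[0,0,4],[0,0,4],[0,0,0],[0,0,0],[0,0,0],[0,0,0],[0,0,0],[0,0,0],[0,0,0],[0,0,0]],"jaw":[0,0,0,0,0,0,0,0,0,0,0,0,0]}'; python3 st.py; python3 look.py w11; python3 - <<'E'
from h import *
save('side','side3.png');save('scene','scene3.png')
a=cv2.imread('pics/side3.png')[170:315,220:445]; b=cv2.imread('pics/scene3.png')[200:345,235:460]
cv2.imwrite('pics/s3z.png',cv2.resize(np.hstack([a,b]),None,fx=1.75,fy=1.75,interpolation=cv2.INTER_CUBIC))
E
```

```text
clock: 28.45
tool_pos: [505.9, -52.2, 228.9]
ee_rot: [-1.532, -0.169, 0.16]
force: [0.8, 0.7, 0.3]
opening: 0.005
t 28.45 fix x -103.38 y -122.51 z 228.92 yawerr deg 0.60 down [ 0.    0.03 -1.  ] F fix 0.9299454032415462 0.5378882916868664 0.2578479886045247 0.004820183914873855
[505.92  -52.203 228.924] yaw 0.21053345685159372 down [ 0.003  0.033 -0.999]
ramp_mouth 0.94 [372.9, 144.7]
bar_post 0.68 [511.3, 95.5]
bar_nose 0.87 [502.4, 106.4]
bar_nose 0.25 [370.0, 145.2]
wedge_tab 0.98 [151.5, 292.1]
wedge_tab 0.84 [369.6, 124.6]
wedge 0.92 [143.6, 300.9]
carrier 0.74 [542.9, 108.4]
stop_bar 0.88 [478.7, 107.1]
```

View pics/w11.png

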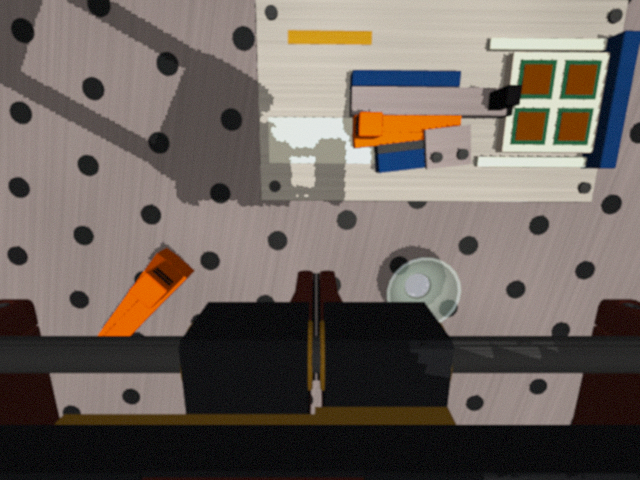

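View pics/s3z.png

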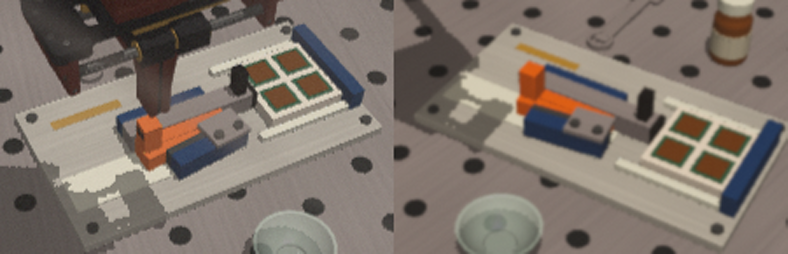

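```bash
python3 - <<'E'
import cv2
a=cv2.imread('pics/w11.png')[20:190,340:640];cv2.imwrite('pics/w11z.png',cv2.resize(a,None,fx=2.6,fy=2.6,interpolation=cv2.INTER_CUBIC))
E
```

```text
(no output)
```

View pics/w11z.png

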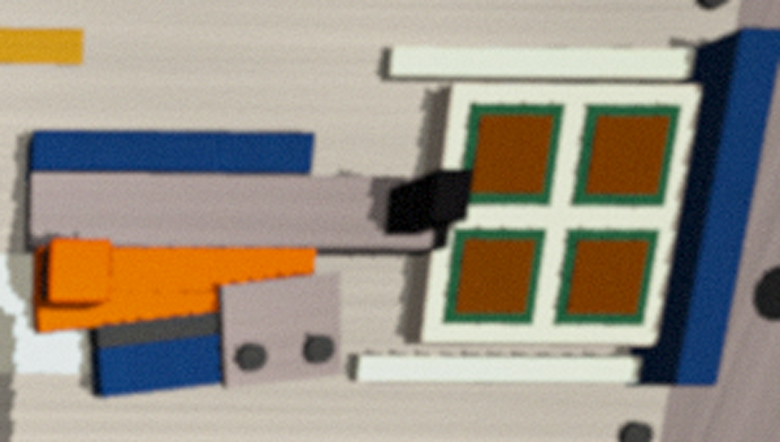

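```bash
python3 -c "
from workcell import r
print(r.close_job())"
```

```text
the job is handed in; nothing more can be done
None
```

I slid the bar forward by its post until the carrier sat against the back stop, then pushed the wedge home, and it stayed jammed after I let go. I handed the job in at about 29 s with the arm clear of everything.

- **Bar and carrier:** the push took 4–5 N while the carrier was moving. It then stalled at about 7 N, well under the 20 N limit. The last pictures show the carrier flush with the blue stop and the bar's nose against it.
- **Wedge:** the force on it reached a reading of about 22 N, so slightly over 20. Two further pushes of about 18 N, one of them aimed low, did not move it. It had not moved in the pictures taken after I backed away.
- **Other things:** in the last pictures the vial, dish and spanner look undisturbed.

**Doubts**
- **Wedge travel:** from about 7 N to 22 N it moved only about 2 mm, stiffer than the 1–3 N per mm stated. I did not find the cause. The first hard push touched higher up the tab than I meant, with a sizeable downward rub from the finger.
- **First wedge push:** it ran very close to the end of the bar and may have touched it at under 8 N. I backed off, shifted right and pushed again.
- **The lock:** I did not test it by pulling on the bar.

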